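# Reset a locked phase trimmer

## Robot

A 6-joint arm with a two-finger parallel gripper is mounted at the origin on a cart in front of the work surface, level with it; the furniture and walls round the work are solid. World frame = base frame: x ahead of the robot, y to its left, z up, the work surface at z = 0. Lengths are in m, angles in rad, forces in N, time in s.
With the tool pointing down it reaches from about 0.375 to 0.9 m from the base axis. Payload 3.1 kg.
Tool frame: the origin (TCP) lies on the centre line of the jaws, within the pads' length; the fingertips stand robot.tip_reach ahead of it and the grasp point (between the pads) lies 8 mm behind it (robot.tip_reach is the distance from the TCP to the fingertips, in m); z points along the fingers, y is the line along which they close (so a half turn about z gives the same grasp; the last joint's range is limited). The gripper opens to 87 mm and grips with 3 to 60 N. Pads are 19 mm wide; open, the fingers measure 117 mm over their backs; the gripper's body (75 mm by 190 mm) begins 51 mm behind the grasp point.
Start: joints at [1.167, 0.527, 1.433, -0, 1.181, -0.178], TCP at [0.14, 0.609, 0.234] pointing down, gripper open.
Joint ranges: [-3.08, 3.08], [-0.75, 2.2], [0.22, 2.44], [-1.43, 4.57], [0, 2.65], [-2.85, 2.85]. Speed limits (rad/s): [2.79, 2.79, 3.14, 3.14, 3.14, 3.14].

## Interface

Orientations are given as a unit quaternion [x, y, z, w].
In Python, from rig import robot gives the robot as it stands.
- The arm moves only by the tool jog_arm, never from a script. Its argument "motion" is one flat list of numbers, 7 for each row, row after row: the shift along the tool's x, y, z scaled (see below), then the turn, a rotation vector about the tool's x, y, z scaled (see below), then the gripper's target within -1 to 1 (shut at 1, half-way at 0, fully open at -1). In form: [x, y, z, rx, ry, rz, hand, x, y, z, rx, ry, rz, hand, ...]. A call has 1 to 12 rows; each row shifts and turns the commanded pose from where the row before left it, along the tool's axes as they then stand; what a row does not reach is not made up. The controller multiplies each number of a shift by 4 cm and each number of a turn by 4 degrees. A row lasts 1/8 s, in which the tool goes at most 62.5 mm and 10.7 degrees, less where a joint would pass 70% of its speed; a pose out of reach is approached as far as the arm can. A call with a number of a shift or a turn outside -1 to 1 is refused whole. A call with a gripper value outside its range is refused whole. The fingers move at their own pace and stop on an object; "grip_force" is the grip in N (left out, the last holds). Time passes only in rows, so rows that do not move let the fingers close. It gives the time, the measured TCP pose, the force, the opening and the grip force at its end, in the units of the state.
- robot.get_obs(): the state, without advancing time (a new reading comes with each control period).
- robot.camera(name): name is "scene" or "top"; returns the picture (400x640x3 uint8, blue, green, red); there is no depth.
- robot.calibration(name): a dict with "fx", "fy", "cx", "cy" (pixels), "R" (3x3) and "t" (3): a world point X has camera coordinates R X + t. Camera axes: x right, y down, z forward; pixel columns grow to the right and rows downward; lengths in m; the calibration is good to about 2 mm. A picture is of the moment at which its call begins. calibration takes no time and is no camera call.
- robot.hand_in(): hands the job in; it is judged then, once.
The state is a dict: "time": time; "q": joint angles; "joint_velocities": joint speeds; "joint_torque": joint torques, N m; "position": TCP position; "tool_rot": TCP orientation; "ft_force": force on the tool from outside, world axes, zero at the start; "moment": the same for the moment, N m; "grip_width": finger opening in m; "grip_force": force on a finger pad.
Only numpy, scipy, OpenCV 4.12 (cv2) and the standard library are available. Lean on these libraries where they do the work, as an engineer would, in place of code of your own. Each camera call takes 0.05 s, during which the arm holds its last target. There are 200 camera calls.

## Task

Of the two phase trimmers bolted to the bench, reset the one with the red lock ring: swing its red lever counter-clockwise (seen from above) to the loose stop, then turn the black knob on top until its yellow pointer stands on the green mark of the dial, and then swing the red lever fully back to its tight stop so that the setting is locked. Do not force the knob while the ring is tight, and do not touch the trimmer with the blue lock ring.

Things in the scene. Friction and masses are not known exactly. Their poses are not given: they have to be found in the camera images.
- red_post (a point): Point on the axis of the red lever's handle: an upright red post 16 mm in diameter, 43 to 84 mm above the bench; the point is 70 mm up. It travels in a level circle of 85 mm radius about the trimmer's vertical axis (through red_grip), on a 9 mm steel arm whose top is 45 mm up.
- red_grip (a point): Centre of the black knob's bar grip, on the trimmer's vertical axis, 75 mm above the bench. The upright bar is 52 mm long, 14 mm thick, 53 to 83 mm up, on a flange 52 mm wide; x axis along the bar, yellow pointer at its -x end, 47 mm long. Below: red ring 68 mm wide, 34 to 46 mm up; white dial with green mark facing roughly to the robot; fixed silver housing 100x100x30 mm.
- red_lock (a joint): Angle of the red lock ring and its lever (rad): 0 = tight stop (starts there), 1.0 = loose stop, growing counter-clockwise from above. Stiff (0.25 N m, about 3 N at the post); stays where it is left. It counts as tight below 0.3. Even then it could not withstand the gripper: the knob would turn by force, so loosen it first.
- red_knob (a joint): Angle of the red trimmer's knob (rad), counter-clockwise from above: 0 = yellow pointer on the green mark. Starts between 0.6 and 1.25, so it must turn clockwise. Range -1.5 to 1.5; turns easily (0.06 N m) and stays where it is left.
- red_pointer (a point): Tip of the yellow pointer of the red trimmer's knob, 47 mm from the axis, 49 mm above the bench; it is to stand over the green mark, which lies on the white dial 41 mm from the axis.
- blue: The other trimmer, alike but with blue lock ring and blue post; not to be touched. Origin on its vertical axis at the bench top. Housing 100x100x30 mm, 84 mm high over knob and post; lever reaches 93 mm, roughly towards its own -y. Nearby: a test fixture at the left has its lid standing open (rise before crossing it); a shelf hangs over the bench's back half (keep the tool below 0.3 m there).

How it is judged:
By the outcome, as a careful person would: the job done as asked, in the order asked, and still so for the second after the job is handed in, with the robot touching nothing.
It also fails if it takes over 69 s, if anything falls off the work surface, if the arm or the gripper's body presses on something with over 40 N, if the wrist force passes 120 N, or if a joint passes its speed limit or range.

## Working session

There is one attempt and no reset: what is moved stays moved. The work goes in short steps, Python scripts to look and compute and a tool call to move; the robot and the scene stay as the last step left them, time stands still between calls to the robot, and variables do not carry over. Pictures are saved under pics/ and viewed, at most 10 in all, crops included, and the job is handed in when it is done.

Besides the shell and the picture viewer there is one more tool, called after "Call:" as name(argument=value, ...) on one line, values as JSON. jog_arm: Moves the arm, as the interface text tells. Shifts and turns lie within -1 to 1; 1 stands for 4 cm of shift or 4 degrees of turn. Its arguments: {"type":"object","properties":{"motion":{"type":"array","items":{"type":"number"}},"grip_force":{"type":"number"}},"required":["motion"]}

```bash
mkdir -p pics
python3 - <<'E'
from rig import robot
import cv2,numpy as np
for n in("scene","top"):
    cv2.imwrite(f"pics/{n}0.png",robot.camera(n)); c=robot.calibration(n); print(n,c["fx"],c["cx"],c["cy"],np.round(c["R"],3).tolist(),np.round(-np.array(c["R"]).T@c["t"],3))
o=robot.get_obs();print({k:np.round(v,3).tolist() for k,v in o.items()},robot.tip_reach)
E
```

```text
scene 388.1646356313237 321.8981955915048 193.15089060308074 [[0.87, -0.492, 0.019], [-0.348, -0.643, -0.682], [0.348, 0.587, -0.731]] [ 0.18  -0.521  0.687]
top 396.5633969326581 321.7981299976304 198.71401466050293 [[-0.025, -0.999, -0.027], [-0.992, 0.028, -0.123], [0.124, 0.023, -0.992]] [ 0.393 -0.049  0.912]
{'time': 0.1, 'q': [1.166, 0.528, 1.434, -0.0, 1.181, -0.179], 'joint_velocities': [-0.001, -0.002, -0.004, 0.001, -0.001, 0.0], 'joint_torque': [-0.0, -44.099, -17.715, 0.063, 0.053, -0.0], 'position': [0.14, 0.609, 0.233], 'tool_rot': [0.113, 0.994, -0.001, -0.0], 'ft_force': [0.026, -0.08, -0.27], 'moment': [0.033, -0.003, 0.001], 'grip_force': 0.0, 'grip_width': 0.087} 0.011
```

View pics/scene0.png

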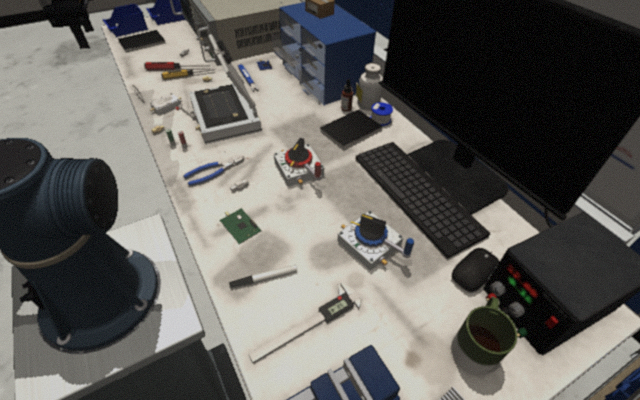

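View pics/top0.png

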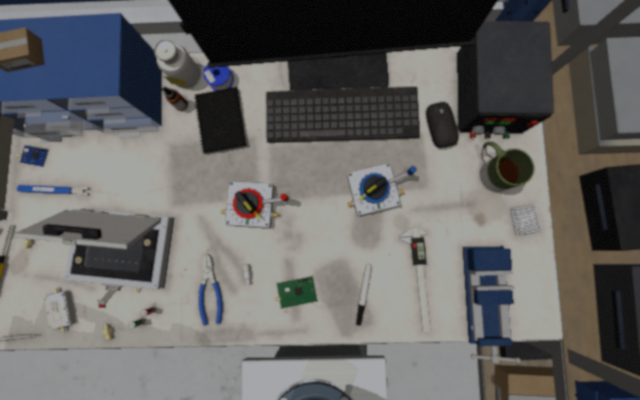

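The scene view shows the red trimmer at about (298,158) and its post at (319,170). In the top view its ring is at (248,204) and its post at (285,197). The blue trimmer is at (375,187), to the right, and the open lid is on the left at (95,230). Next I'll measure these by colour.

```bash
cat > h.py <<'E'
import numpy as np,cv2
from rig import robot
def ray(n,u,v):
    c=robot.calibration(n);R=np.array(c["R"]);t=np.array(c["t"])
    return -R.T@t, R.T@np.array([(u-c["cx"])/c["fx"],(v-c["cy"])/c["fy"],1])
def plane(n,u,v,z):
    o,d=ray(n,u,v); return o+d*(z-o[2])/d[2]
def proj(n,X):
    c=robot.calibration(n);p=np.array(c["R"])@X+c["t"]; return np.array([c["fx"]*p[0]/p[2]+c["cx"],c["fy"]*p[1]/p[2]+c["cy"]])
def two(p,q):
    (a,d),(b,e)=ray("scene",*p),ray("top",*q)
    s=np.linalg.lstsq(np.c_[d,-e],b-a,rcond=None)[0]; A,B=a+d*s[0],b+e*s[1]
    return (A+B)/2,np.linalg.norm(A-B)
def blobs(im,col,box):
    h=cv2.cvtColor(im,cv2.COLOR_BGR2HSV).astype(int);H,S,V=h[...,0],h[...,1],h[...,2]
    m={"red":((H<8)|(H>172))&(S>140)&(V>60),"yellow":(H>18)&(H<34)&(S>120)&(V>80),"green":(H>40)&(H<85)&(S>70)&(V>50)}[col]
    k=np.zeros_like(m);x0,y0,x1,y1=box;k[y0:y1,x0:x1]=1
    n,l,s,c=cv2.connectedComponentsWithStats((m&k).astype(np.uint8),connectivity=8)
    return [(s[i].tolist(),np.round(c[i],1).tolist()) for i in range(1,n) if s[i][4]>1]
BOX={"top":(215,170,305,240),"scene":(262,130,335,200)}
E
python3 - <<'E'
from h import *
out=[]
for n in("scene","top"):
    im=robot.camera(n);x0,y0,x1,y1=BOX[n]
    for c in("red","yellow","green"):print(n,c,blobs(im,c,BOX[n]))
    out.append(cv2.resize(im[y0:y1,x0:x1],(395,380),interpolation=cv2.INTER_CUBIC))
cv2.imwrite("pics/crop1.png",np.hstack(out))
E
```

```text
scene red [([286, 151, 6, 12, 37], [287.8, 157.8]), ([295, 151, 17, 15, 65], [305.4, 159.7]), ([316, 162, 4, 5, 16], [317.4, 164.2])]
scene yellow [([293, 144, 5, 6, 15], [295.3, 146.7]), ([290, 161, 4, 5, 11], [291.7, 163.5])]
scene green []
top red [([240, 189, 23, 24, 134], [255.4, 198.5]), ([281, 194, 6, 6, 29], [283.6, 196.6]), ([233, 197, 22, 21, 104], [242.2, 211.3])]
top yellow [([243, 202, 8, 8, 32], [246.9, 205.3]), ([223, 211, 1, 2, 2], [223.0, 211.5]), ([255, 212, 4, 5, 11], [256.6, 214.0]), ([274, 213, 3, 3, 8], [274.9, 214.1])]
top green [([247, 221, 1, 2, 2], [247.0, 221.5])]
```

View pics/crop1.png

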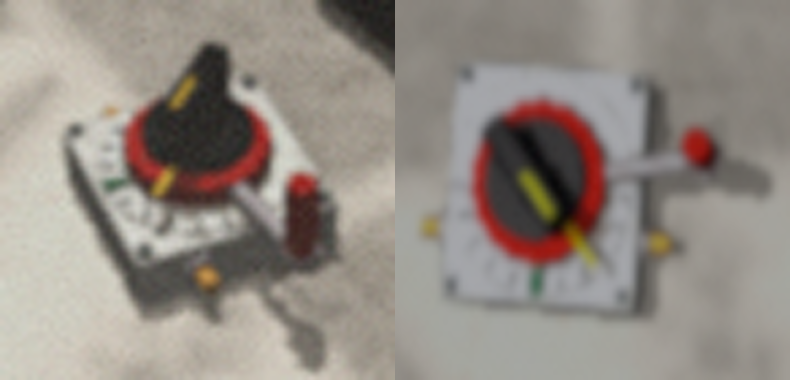

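The crops show, in top pixels, the ring centre at about (248,203.4), the post top at (283.7,196.8), the pointer tip at (261,219) and the green mark at (247.2,222). The pointer is clockwise-ward of nothing else, so the layout is as described. Now I'll turn these into positions.

Run:
```python
from h import *
C=plane("top",248.,203.5,.044);P=plane("top",283.7,196.9,.084);T=plane("top",261,219.2,.049);G=plane("top",247.2,222,.031)
print("C",C,"P",P,"T",T,"G",G)
for X in(P,T,G):
    d=(X-C)[:2];print(np.hypot(*d),np.degrees(np.arctan2(d[1],d[0])))
Pt=two((317.9,164),(283.7,196.9));print("post 2view",Pt)
for u in((303,182),):print(u)
print("C in scene ring-top",proj("scene",np.r_[C[:2],.046]),"P",proj("scene",P),"T",proj("scene",T),"G",proj("scene",G))
```

```text
C [0.49523726 0.1350289  0.044     ] P [0.50246226 0.05079952 0.084     ] T [0.45928949 0.10544206 0.049     ] G [0.45522673 0.13965184 0.031     ]
0.08453869220731046 -85.09730278540161
0.04655773940058013 -140.54387733230402
0.04027671390946339 173.40909554426412
post 2view (array([0.50389096, 0.05063504, 0.08116949]), np.float64(0.0023355630951838783))
(303, 182)
C in scene ring-top [297.70012751 155.2461084 ] P [316.82502056 163.28328449] T [289.91305055 166.23267006] G [282.62534263 163.78017848]
```

```bash
cat >> h.py <<'E'
from scipy.spatial.transform import Rotation as Ro
C=np.array([.4952,.1350])
def down(yang):  # tool pointing down, tool y at world angle yang (deg)
    a=np.radians(yang);y=np.array([np.cos(a),np.sin(a),0]);z=np.array([0,0,-1.]);return Ro.from_matrix(np.c_[np.cross(y,z),y,z])
def go(targets,start=None):
    """targets: (x,y,z,yang,n rows); prints rows' numbers in move units"""
    o=robot.get_obs();p,r=(np.array(o["position"]),Ro.from_quat(o["tool_rot"])) if start is None else (np.array(start[:3]),down(start[3]))
    print("now",np.round(p,4),np.round(np.degrees(np.arctan2(*r.as_matrix()[[1,0],1])),1),np.round(o["ft_force"],1),round(o["time"],2),round(o["grip_width"],4))
    for x,y,z,ya,n in targets:
        q=np.array([x,y,z]);rv=(r.inv()*down(ya)).as_rotvec();dp=(q-p)/n
        for i in range(n):
            print(np.round(np.r_[r.inv().apply(dp)/.04,np.degrees(rv/n)/4],3).tolist())
            r=r*Ro.from_rotvec(rv/n)
        p=q
E
echo
```

Call:
jog_arm(motion=[0,0,-0.5,0,0,1,-1,0,0,-0.5,0,0,1,-1,0,0,-0.5,0,0,1,-1,0,0,-0.5,0,0,1,-1,0,0,-0.5,0,0,1,-1,0,0,-0.5,0,0,1,-1,0,0,-0.5,0,0,1,-1,0,0,-0.5,0,0,1,-1,0,0,-0.5,0,0,1,-1,0,0,0,0,0,1,-1,0,0,0,0,0,1,-1,0,0,0,0,0,1,-1])

```text
time: 1.7
position: [0.1398, 0.6089, 0.4132]
tool_rot: [0.508, 0.861, -0.0, 0.0]
ft_force: [-0.8, 0.2, 0.1]
grip_width: 0.0869
grip_force: 0.0
```

Call:
jog_arm(motion=[0,0,0,0,0,1,-1,0,0,0,0,0,1,-1,0,0,0,0,0,1,-1,0,0,0,0,0,1,-1,0,0,0,0,0,1,-1,0,0,0,0,0,1,-1])

```text
time: 2.45
position: [0.1398, 0.6089, 0.4132]
tool_rot: [0.676, 0.737, -0.0, 0.0]
ft_force: [0.2, -0.0, -0.3]
grip_width: 0.0871
grip_force: 0.0
```

Run:
```python
from h import *
go([(.30,.45,.414,5,6),(.40,.15,.414,5,9),(.40,.05,.25,5,5),(.5025,.0505,.25,5,4),(.5025,.0505,.12,5,4),(.5025,.0505,.063,5,4)])
```

```text
now [0.1398 0.6089 0.4132] 4.9 [ 0.2 -0.  -0.3] 2.45 0.0871
[-0.717, 0.608, -0.003, -0.001, 0.002, -0.003]
[-0.717, 0.608, -0.003, -0.001, 0.002, -0.003]
[-0.717, 0.608, -0.003, -0.001, 0.002, -0.003]
[-0.717, 0.608, -0.003, -0.001, 0.002, -0.003]
[-0.718, 0.608, -0.003, -0.001, 0.002, -0.003]
[-0.718, 0.607, -0.003, -0.001, 0.002, -0.003]
[-0.854, 0.204, 0.0, 0.0, 0.0, -0.0]
[-0.854, 0.204, 0.0, 0.0, 0.0, -0.0]
[-0.854, 0.204, 0.0, 0.0, 0.0, -0.0]
[-0.854, 0.204, 0.0, 0.0, 0.0, -0.0]
[-0.854, 0.204, 0.0, 0.0, 0.0, -0.0]
[-0.854, 0.204, 0.0, 0.0, 0.0, -0.0]
[-0.854, 0.204, 0.0, 0.0, 0.0, -0.0]
[-0.854, 0.204, 0.0, 0.0, 0.0, -0.0]
[-0.854, 0.204, 0.0, 0.0, 0.0, -0.0]
[-0.498, -0.044, 0.82, 0.0, 0.0, -0.0]
[-0.498, -0.044, 0.82, 0.0, 0.0, -0.0]
[-0.498, -0.044, 0.82, 0.0, 0.0, -0.0]
[-0.498, -0.044, 0.82, 0.0, 0.0, -0.0]
[-0.498, -0.044, 0.82, 0.0, 0.0, -0.0]
[-0.053, 0.638, 0.0, 0.0, -0.0, -0.0]
[-0.053, 0.638, 0.0, 0.0, -0.0, -0.0]
[-0.053, 0.638, 0.0, 0.0, -0.0, -0.0]
[-0.053, 0.638, 0.0, 0.0, -0.0, -0.0]
[-0.0, -0.0, 0.812, 0.0, -0.0, -0.0]
[-0.0, -0.0, 0.812, 0.0, -0.0, -0.0]
[-0.0, -0.0, 0.812, 0.0, -0.0, -0.0]
[-0.0, -0.0, 0.812, 0.0, -0.0, -0.0]
[-0.0, 0.0, 0.356, -0.0, -0.0, -0.0]
[-0.0, 0.0, 0.356, -0.0, -0.0, -0.0]
[-0.0, 0.0, 0.356, -0.0, -0.0, -0.0]
[-0.0, 0.0, 0.356, -0.0, -0.0, -0.0]
```

Call:
jog_arm(motion=[-0.72,0.61,0,0,0,0,-1,-0.72,0.61,0,0,0,0,-1,-0.72,0.61,0,0,0,0,-1,-0.72,0.61,0,0,0,0,-1,-0.72,0.61,0,0,0,0,-1,-0.72,0.61,0,0,0,0,-1,-0.85,0.2,0,0,0,0,-1,-0.85,0.2,0,0,0,0,-1,-0.85,0.2,0,0,0,0,-1,-0.85,0.2,0,0,0,0,-1,-0.85,0.2,0,0,0,0,-1,-0.85,0.2,0,0,0,0,-1])

```text
time: 3.95
position: [0.3668, 0.2498, 0.4134]
tool_rot: [0.675, 0.738, -0.0, -0.0]
ft_force: [0.2, 0.1, 0.7]
grip_width: 0.0869
grip_force: 0.0
```

Call:
jog_arm(motion=[-0.85,0.2,0,0,0,0,0.3,-0.85,0.2,0,0,0,0,0.3,-0.85,0.2,0,0,0,0,0.3,-0.5,-0.04,0.82,0,0,0,0.3,-0.5,-0.04,0.82,0,0,0,0.3,-0.5,-0.04,0.82,0,0,0,0.3,-0.5,-0.04,0.82,0,0,0,0.3,-0.5,-0.04,0.82,0,0,0,0.3,0,0,0,0,0,0,0.3])

```text
time: 5.08
position: [0.3988, 0.0506, 0.2479]
tool_rot: [0.676, 0.737, -0.002, -0.002]
ft_force: [0.5, 0.3, -0.4]
grip_width: 0.0306
grip_force: 0.0
```

Run:
```python
from h import *
go([(.5025,.0505,.25,5,4),(.5025,.0505,.12,5,4),(.5025,.0505,.063,5,4)])
```

```text
now [0.3988 0.0506 0.2479] 4.9 [ 0.5  0.3 -0.4] 5.08 0.0306
[-0.056, 0.645, -0.017, -0.021, -0.005, -0.005]
[-0.057, 0.645, -0.016, -0.021, -0.005, -0.005]
[-0.057, 0.645, -0.015, -0.021, -0.005, -0.005]
[-0.057, 0.645, -0.014, -0.021, -0.005, -0.005]
[0.0, -0.0, 0.812, 0.0, 0.0, 0.0]
[0.0, -0.0, 0.812, 0.0, 0.0, 0.0]
[0.0, -0.0, 0.812, 0.0, 0.0, 0.0]
[0.0, -0.0, 0.812, 0.0, 0.0, 0.0]
[-0.0, 0.0, 0.356, -0.0, -0.0, 0.0]
[-0.0, 0.0, 0.356, -0.0, -0.0, 0.0]
[-0.0, 0.0, 0.356, -0.0, -0.0, 0.0]
[-0.0, 0.0, 0.356, -0.0, -0.0, 0.0]
```

Call:
jog_arm(motion=[-0.057,0.645,-0.015,0,0,0,0.3,-0.057,0.645,-0.015,0,0,0,0.3,-0.057,0.645,-0.015,0,0,0,0.3,-0.057,0.645,-0.015,0,0,0,0.3,0,0,0.8,0,0,0,0.3,0,0,0.8,0,0,0,0.3,0,0,0.8,0,0,0,0.3,0,0,0,0,0,0,0.3])

```text
time: 6.08
position: [0.5033, 0.0521, 0.1553]
tool_rot: [0.675, 0.738, -0.001, -0.001]
ft_force: [-0.8, 0.1, 0.1]
grip_width: 0.0305
grip_force: 0.0
```

Run:
```python
from h import *
go([(.5025,.0505,.063,5,6)])
a=robot.camera("scene")[90:210,240:400];b=robot.camera("top")[150:270,190:350]
cv2.imwrite("pics/c2.png",np.hstack([cv2.resize(i,None,fx=2.5,fy=2.5,interpolation=2) for i in(a,b)]))
```

```text
now [0.5033 0.0521 0.1553] 5.1 [-0.8  0.1  0.1] 6.08 0.0305
[-0.007, -0.003, 0.385, -0.008, -0.002, 0.004]
[-0.006, -0.003, 0.385, -0.008, -0.002, 0.004]
[-0.006, -0.003, 0.385, -0.008, -0.002, 0.004]
[-0.006, -0.003, 0.385, -0.008, -0.002, 0.004]
[-0.006, -0.004, 0.385, -0.008, -0.002, 0.004]
[-0.006, -0.004, 0.385, -0.008, -0.002, 0.004]
```

View pics/c2.png

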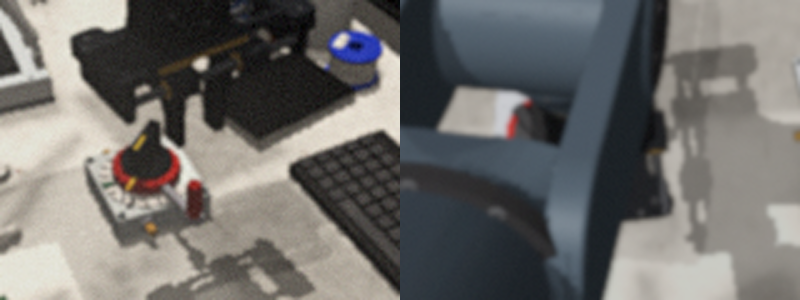

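The scene view shows the fingertips (175,140)/(213,125) above the post at (195,185), one on each side. I'll go down.

Call:
jog_arm(motion=[-0.006,-0.003,0.385,0,0,0,0.3,-0.006,-0.003,0.385,0,0,0,0.3,-0.006,-0.003,0.385,0,0,0,0.3,-0.006,-0.003,0.385,0,0,0,0.3,-0.006,-0.003,0.385,0,0,0,0.3,-0.006,-0.003,0.385,0,0,0,0.3,0,0,0,0,0,0,0.3])

```text
time: 7.05
position: [0.5027, 0.0497, 0.0623]
tool_rot: [0.675, 0.738, -0.001, -0.001]
ft_force: [-0.5, 0.5, 0.4]
grip_width: 0.0302
grip_force: 0.0
```

Run:
```python
from h import *
T=[]
for k in range(1,17):
    a=np.radians(-85+4*k); T.append((*(C+.085*np.array([np.cos(a),np.sin(a)])),.063,5+4*k,1))
go(T)
```

```text
now [0.5027 0.0497 0.0623] 5.1 [-0.5  0.5  0.4] 7.05 0.0302
[0.02, 0.147, -0.018, -0.039, -0.01, -0.986]
[0.005, 0.148, 0.0, 0.0, 0.0, -1.0]
[0.005, 0.148, -0.0, -0.0, -0.0, -1.0]
[0.005, 0.148, 0.0, 0.0, 0.0, -1.0]
[0.005, 0.148, 0.0, 0.0, 0.0, -1.0]
[0.005, 0.148, 0.0, 0.0, 0.0, -1.0]
[0.005, 0.148, 0.0, 0.0, 0.0, -1.0]
[0.005, 0.148, 0.0, 0.0, 0.0, -1.0]
[0.005, 0.148, 0.0, 0.0, 0.0, -1.0]
[0.005, 0.148, 0.0, 0.0, 0.0, -1.0]
[0.005, 0.148, 0.0, 0.0, 0.0, -1.0]
[0.005, 0.148, 0.0, 0.0, 0.0, -1.0]
[0.005, 0.148, 0.0, 0.0, 0.0, -1.0]
[0.005, 0.148, 0.0, 0.0, 0.0, -1.0]
[0.005, 0.148, 0.0, 0.0, 0.0, -1.0]
[0.005, 0.148, 0.0, 0.0, 0.0, -1.0]
```

Call:
jog_arm(motion=[0.02,0.148,-0.018,0,0,-1,0.3,0.005,0.148,0,0,0,-1,0.3,0.005,0.148,0,0,0,-1,0.3,0.005,0.148,0,0,0,-1,0.3,0.005,0.148,0,0,0,-1,0.3,0.005,0.148,0,0,0,-1,0.3])

```text
time: 7.8
position: [0.5358, 0.0601, 0.0643]
tool_rot: [0.506, 0.863, -0.001, -0.001]
ft_force: [-2.5, -2.7, 0.0]
grip_width: 0.0307
grip_force: 1.7
```

Call:
jog_arm(motion=[0.005,0.148,0,0,0,-1,0.3,0.005,0.148,0,0,0,-1,0.3,0.005,0.148,0,0,0,-1,0.3,0.005,0.148,0,0,0,-1,0.3,0.005,0.148,0,0,0,-1,0.3,0.005,0.148,0,0,0,-1,0.3])

```text
time: 8.55
position: [0.5636, 0.0828, 0.0644]
tool_rot: [0.315, 0.949, -0.001, -0.0]
ft_force: [-0.7, -4.2, 0.9]
grip_width: 0.0303
grip_force: 1.8
```

Call:
jog_arm(motion=[0.005,0.148,0,0,0,-1,0.3,0.005,0.148,0,0,0,-1,0.3,0,0.06,0,0,0,-0.4,0.3])

```text
time: 8.93
position: [0.5718, 0.0951, 0.0644]
tool_rot: [0.236, 0.972, -0.001, 0.0]
ft_force: [0.2, -4.8, 0.1]
grip_width: 0.0305
grip_force: 1.7
```

Pushing well at about 3–5 N. I'll continue in small steps until the force rises at the stop.

Call:
jog_arm(motion=[0.002,0.06,0,0,0,-0.4,0.3,0.002,0.06,0,0,0,-0.4,0.3])

```text
time: 9.18
position: [0.5741, 0.0998, 0.0645]
tool_rot: [0.208, 0.978, -0.0, 0.001]
ft_force: [1.3, -4.8, -0.9]
grip_width: 0.0305
grip_force: 1.8
```

Call:
jog_arm(motion=[0,0.05,0,0,0,-0.3,0.3,0,0,0,0,0,0,0.3])

```text
time: 9.43
position: [0.5746, 0.1022, 0.0645]
tool_rot: [0.199, 0.98, 0.0, 0.0]
ft_force: [1.6, -2.8, 0.0]
grip_width: 0.0304
grip_force: 1.2
```

Run:
```python
from h import *
go([])
p=robot.get_obs()["position"][:2]-C;print(np.hypot(*p),np.degrees(np.arctan2(p[1],p[0]))+85)
a=robot.camera("scene")[90:210,240:400];print(blobs(robot.camera("scene"),"red",(262,110,350,200)))
cv2.imwrite("pics/c3.png",cv2.resize(a,None,fx=3,fy=3,interpolation=2))
```

```text
now [0.5746 0.1022 0.0645] 67.1 [ 1.6 -2.8  0. ] 9.43 0.0304
0.08593204734313196 62.54129196708294
[([297, 151, 15, 15, 71], [305.5, 160.0]), ([285, 152, 7, 11, 35], [287.6, 158.1])]
```

View pics/c3.png

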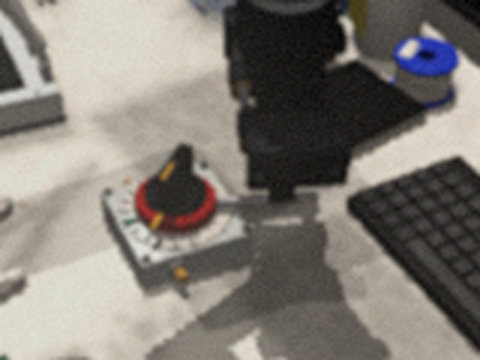

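The scene view shows the lever swung away, with its arm pointing to (270,200) in the crop and the knob unmoved. The lever should be near its stop, so I'll push slightly more to feel it.

Call:
jog_arm(motion=[0,0.06,0,0,0,-0.4,0.3,0,0,0,0,0,0,0.3])

```text
time: 9.78
position: [0.5748, 0.1041, 0.0643]
tool_rot: [0.185, 0.983, -0.0, -0.001]
ft_force: [-1.2, -5.0, 1.1]
grip_width: 0.0308
grip_force: 2.2
```

Call:
jog_arm(motion=[0,0.06,0,0,0,-0.4,0.3,0,0,0,0,0,0,0.3])

```text
time: 10.02
position: [0.5745, 0.1045, 0.0642]
tool_rot: [0.17, 0.985, -0.002, -0.002]
ft_force: [-2.0, -10.4, 3.5]
grip_width: 0.0306
grip_force: 5.4
```

At the stop: force is up and there is no further travel. I'll back off to centre and rise.

Call:
jog_arm(motion=[0,-0.11,0,0,0,0,0.3,0,-0.11,0,0,0,0,0.3,0,0,-0.5,0,0,0,0.3,0,0,-0.8,0,0,0,0.3,0,0,-0.8,0,0,0,0.3,0,0,0,0,0,0,0.3])

```text
time: 10.78
position: [0.5749, 0.0988, 0.1507]
tool_rot: [0.171, 0.985, 0.001, 0.003]
ft_force: [0.3, -1.4, 0.4]
grip_width: 0.0307
grip_force: 0.0
```

Run:
```python
from h import *
go([(*C,.145,129.5,14),(*C,.070,129.5,5)])
```

```text
now [0.5749 0.0988 0.1507] 70.3 [ 0.3 -1.4  0.4] 10.78 0.0307
[0.156, 0.013, 0.009, -0.0, 0.006, -1.058]
[0.155, 0.024, 0.009, -0.0, 0.006, -1.058]
[0.152, 0.036, 0.01, -0.0, 0.006, -1.058]
[0.149, 0.047, 0.01, -0.0, 0.006, -1.058]
[0.145, 0.058, 0.01, -0.0, 0.006, -1.058]
[0.141, 0.068, 0.01, -0.0, 0.006, -1.058]
[0.135, 0.078, 0.01, -0.0, 0.006, -1.058]
[0.129, 0.088, 0.01, -0.0, 0.006, -1.058]
[0.122, 0.097, 0.01, -0.0, 0.006, -1.058]
[0.115, 0.106, 0.01, -0.0, 0.006, -1.058]
[0.107, 0.114, 0.01, -0.0, 0.006, -1.058]
[0.098, 0.122, 0.01, -0.0, 0.006, -1.058]
[0.089, 0.129, 0.01, -0.0, 0.006, -1.058]
[0.079, 0.135, 0.01, -0.0, 0.006, -1.058]
[0.0, -0.0, 0.375, 0.0, 0.0, -0.0]
[0.0, -0.0, 0.375, 0.0, 0.0, -0.0]
[0.0, -0.0, 0.375, 0.0, 0.0, -0.0]
[0.0, -0.0, 0.375, 0.0, 0.0, -0.0]
[0.0, -0.0, 0.375, 0.0, 0.0, -0.0]
```

Call:
jog_arm(motion=[0.546,0.045,0.03,0,0,0,0,0.546,0.045,0.03,0,0,0,0,0.546,0.045,0.03,0,0,0,0,0.546,0.045,0.03,0,0,0,0,0,0,0,0,0,-0.99,0,0,0,0,0,0,-0.99,0,0,0,0,0,0,-0.99,0,0,0,0,0,0,-0.99,0,0,0,0,0,0,-0.99,0,0,0,0,0,0,-0.99,0,0,0,0,0,0,-0.99,0])

```text
time: 12.15
position: [0.4924, 0.1348, 0.1423]
tool_rot: [-0.071, 0.997, 0.0, -0.001]
ft_force: [-0.4, -0.1, 0.9]
grip_width: 0.0438
grip_force: 0.0
```

Call:
jog_arm(motion=[0,0,0,0,0,-0.99,0,0,0,0,0,0,-0.99,0,0,0,0,0,0,-0.99,0,0,0,0,0,0,-0.99,0,0,0,0,0,0,-0.99,0,0,0,0,0,0,-0.99,0,0,0,0,0,0,-0.99,0,0,0,0,0,0,-0.99,0,0,0,0,0,0,0,0])

```text
time: 13.28
position: [0.4925, 0.1347, 0.1425]
tool_rot: [-0.339, 0.941, 0.001, -0.001]
ft_force: [0.4, 0.1, -0.4]
grip_width: 0.0439
grip_force: 0.0
```

Run:
```python
from h import *
go([(*C,.070,129.5,5)])
im=robot.camera("scene");print(blobs(im,"red",(262,110,350,200)),blobs(im,"yellow",BOX["scene"]))
cv2.imwrite("pics/c4.png",cv2.resize(im[90:210,240:400],None,fx=4,fy=4,interpolation=2))
```

```text
now [0.4925 0.1347 0.1425] 129.6 [ 0.4  0.1 -0.4] 13.28 0.0439
[-0.012, -0.008, 0.362, 0.005, -0.004, 0.006]
[-0.012, -0.008, 0.362, 0.005, -0.004, 0.006]
[-0.012, -0.008, 0.362, 0.005, -0.004, 0.006]
[-0.012, -0.007, 0.362, 0.005, -0.004, 0.006]
[-0.011, -0.007, 0.362, 0.005, -0.004, 0.006]
[([331, 142, 5, 8, 25], [333.0, 144.7]), ([331, 149, 4, 7, 11], [332.5, 152.1]), ([286, 151, 3, 7, 12], [286.9, 153.8]), ([305, 151, 7, 13, 46], [308.2, 157.9]), ([287, 159, 3, 2, 4], [287.8, 159.8]), ([296, 163, 1, 2, 2], [296.0, 163.5]), ([298, 162, 6, 3, 15], [300.9, 162.9])] [([295, 145, 2, 2, 2], [295.5, 145.5])]
```

View pics/c4.png

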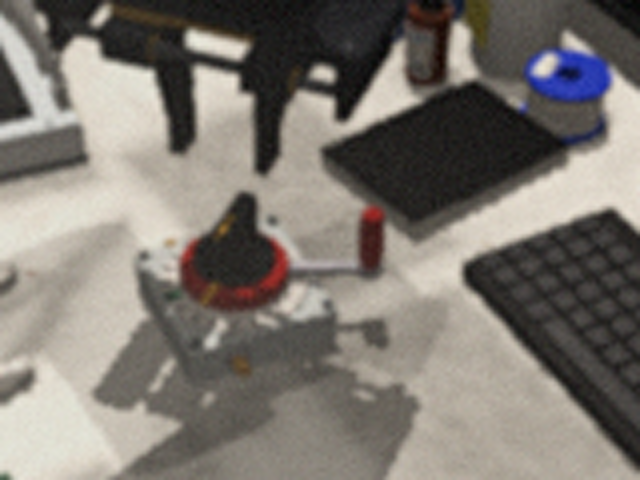

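The scene view shows the post swung to the loose side, its top at (371,212) in the crop, with the fingers above the bar on both sides. I'll go down and grip.

Call:
jog_arm(motion=[-0.012,-0.008,0.362,0,0,0,0,-0.012,-0.008,0.362,0,0,0,0,-0.012,-0.008,0.362,0,0,0,0,-0.012,-0.008,0.362,0,0,0,0,-0.012,-0.008,0.362,0,0,0,0,0,0,0,0,0,0,0], grip_force=10)

```text
time: 14.08
position: [0.4954, 0.1346, 0.0697]
tool_rot: [-0.339, 0.941, 0.0, -0.001]
ft_force: [0.7, 0.1, 0.4]
grip_width: 0.0436
grip_force: 0.0
```

Call:
jog_arm(motion=[0,0,0,0,0,0,1,0,0,0,0,0,0,1,0,0,0,0,0,0,1,0,0,0,0,0,0,1,0,0,0,0,0,0,1])

```text
time: 14.7
position: [0.4956, 0.1357, 0.0715]
tool_rot: [-0.339, 0.941, 0.001, -0.0]
ft_force: [-1.7, 6.0, 4.0]
grip_width: 0.0141
grip_force: 10.0
```

Run:
```python
from h import *
go([])
im=robot.camera("scene")
b=blobs(im,"red",(325,135,345,150));print(b,plane("scene",333,143.,.084),proj("scene",np.r_[C+.085*np.array([np.cos(np.radians(-27.8)),np.sin(np.radians(-27.8))]),.084]))
```

```text
now [0.4956 0.1357 0.0715] 129.6 [-1.7  6.   4. ] 14.7 0.0141
[([331, 142, 5, 8, 27], [332.6, 145.1])] [0.57193411 0.09553562 0.084     ] [332.48769599 143.23567049]
```

Gripped (14.1 mm, the bar's thickness), and the lever is confirmed at the loose stop. Now I'll turn clockwise.

Call:
jog_arm(motion=[0,0,0,0,0,0.95,1,0,0,0,0,0,0.95,1,0,0,0,0,0,0.95,1,0,0,0,0,0,0.95,1,0,0,0,0,0,0.95,1,0,0,0,0,0,0.95,1,0,0,0,0,0,0.95,1,0,0,0,0,0,0.95,1,0,0,0,0,0,0.95,1,0,0,0,0,0,0.95,1,0,0,0,0,0,0.95,1,0,0,0,0,0,0.95,1])

```text
time: 16.25
position: [0.4953, 0.1365, 0.0715]
tool_rot: [0.053, 0.999, 0.001, -0.001]
ft_force: [-0.8, 8.2, 3.4]
grip_width: 0.0141
grip_force: 10.0
```

Call:
jog_arm(motion=[0,0,0,0,0,0.15,1,0,0,0,0,0,0,1])

```text
time: 16.5
position: [0.4953, 0.1365, 0.0715]
tool_rot: [0.058, 0.998, 0.001, -0.001]
ft_force: [-2.7, 8.6, 2.9]
grip_width: 0.0138
grip_force: 10.0
```

Run:
```python
from h import *
go([])
im=robot.camera("scene")
for c in("yellow","green"):print(c,blobs(im,c,BOX["scene"]))
for a in(170,173.4,177,180):
    u=np.array([np.cos(np.radians(a)),np.sin(np.radians(a))])
    print(a,proj("scene",np.r_[C+.047*u,.049]).round(1),proj("scene",np.r_[C+.041*u,.031]).round(1))
cv2.imwrite("pics/c5.png",cv2.resize(im[130:190,260:340],None,fx=8,fy=8,interpolation=2))
```

```text
now [0.4953 0.1365 0.0715] 83.4 [-2.7  8.6  2.9] 16.5 0.0138
yellow [([281, 158, 3, 1, 3], [282.0, 158.0])]
green []
170 [279.3 158.3] [282.  163.2]
173.4 [279.6 159. ] [282.3 163.9]
177 [280.  159.8] [282.7 164.5]
180 [280.4 160.4] [283.1 165. ]
```

View pics/c5.png

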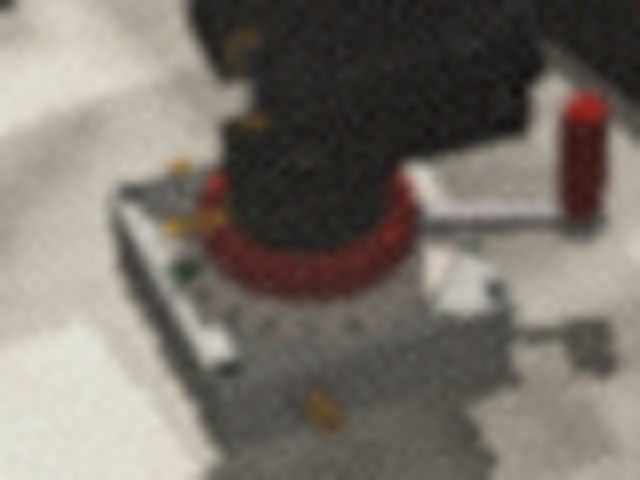

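Pointer tip at (281,158.5), green mark at (283,163.5). With the 18 mm height parallax this fits alignment. I'll release gently, rise and check with the top camera.

Call:
jog_arm(motion=[0,0.04,0,0,0,0,1,0,0,0,0,0,0,0,0,0,0,0,0,0,0,0,0,0,0,0,0,0,0,0,-0.4,0,0,0,0,0,0,-0.8,0,0,0,0,0,0,-0.8,0,0,0,0,0,0,-0.8,0,0,0,0,0,0,-0.8,0,0,0,0,0,0,-0.8,0,0,0,0,0,0,0,0,0,0,0,0])

```text
invalid input
```

Run:
```python
from h import *
go([(.40,-.08,.25,83.4,6)])
```

```text
now [0.4953 0.1365 0.0715] 83.4 [-2.   9.2  3.5] 16.55 0.014
[0.292, -0.94, -0.746, 0.006, -0.003, -0.0]
[0.292, -0.94, -0.745, 0.006, -0.003, -0.0]
[0.292, -0.941, -0.745, 0.006, -0.003, -0.0]
[0.291, -0.941, -0.745, 0.006, -0.003, -0.0]
[0.291, -0.941, -0.744, 0.006, -0.003, -0.0]
[0.291, -0.941, -0.744, 0.006, -0.003, -0.0]
```

Call:
jog_arm(motion=[0,0.04,0,0,0,0,1,0,0,0,0,0,0,0,0,0,0,0,0,0,0,0,0,0,0,0,0,0,0,0,-0.4,0,0,0,0,0,0,-0.8,0,0,0,0,0,0,-0.8,0,0,0,0,0,0,-0.8,0,0,0,0,0,0,-0.8,0,0,0,0,0,0,-0.8,0,0,0,0])

```text
time: 17.8
position: [0.4962, 0.1362, 0.2493]
tool_rot: [0.057, 0.998, 0.0, 0.001]
ft_force: [0.5, -0.3, 0.4]
grip_width: 0.0437
grip_force: 0.0
```

Run:
```python
from h import *
go([(.40,-.08,.25,83.4,6)])
```

```text
now [0.4962 0.1362 0.2493] 83.5 [ 0.5 -0.3  0.4] 17.8 0.0437
[0.296, -0.941, -0.004, 0.0, 0.003, 0.002]
[0.296, -0.941, -0.003, 0.0, 0.003, 0.002]
[0.295, -0.941, -0.003, 0.0, 0.003, 0.002]
[0.295, -0.941, -0.003, 0.0, 0.003, 0.002]
[0.295, -0.941, -0.003, 0.0, 0.003, 0.002]
[0.295, -0.941, -0.003, 0.0, 0.003, 0.002]
```

Call:
jog_arm(motion=[0.3,-0.94,0,0,0,0,0,0.3,-0.94,0,0,0,0,0,0.3,-0.94,0,0,0,0,0,0.3,-0.94,0,0,0,0,0,0.3,-0.94,0,0,0,0,0,0.3,-0.94,0,0,0,0,0,0,0,0,0,0,0,0])

```text
time: 18.68
position: [0.3985, -0.0815, 0.248]
tool_rot: [0.059, 0.998, -0.0, 0.001]
ft_force: [-0.1, 0.2, -0.2]
grip_width: 0.044
grip_force: 0.0
```

Run:
```python
from h import *
go([])
ims=[robot.camera("top") for _ in range(6)];im=np.mean(ims,0).astype(np.uint8)
for c in("red","yellow","green"):print(c,blobs(im,c,(215,170,310,240)))
cv2.imwrite("pics/c6.png",cv2.resize(im[175:235,215:295],None,fx=10,fy=10,interpolation=2))
```

```text
now [ 0.3985 -0.0815  0.248 ] 83.2 [-0.1  0.2 -0.2] 18.68 0.044
red [([247, 189, 16, 29, 167], [255.9, 203.4]), ([233, 191, 10, 26, 69], [237.0, 204.2])]
yellow [([240, 202, 5, 11, 40], [242.4, 207.0]), ([274, 213, 3, 3, 8], [274.9, 214.1]), ([244, 214, 3, 5, 13], [245.2, 216.0])]
green [([246, 222, 2, 1, 2], [246.5, 222.0])]
```

View pics/c6.png

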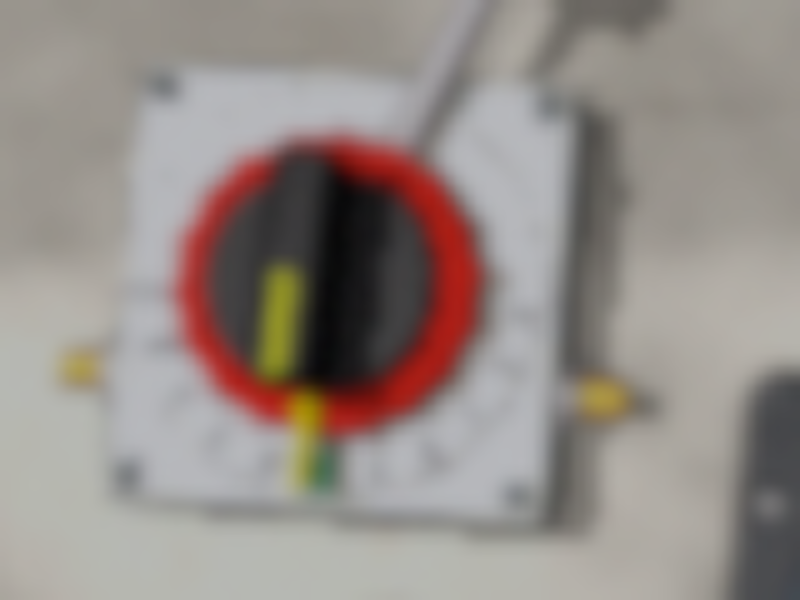

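The top view shows the pointer from (245.5,214) to its tip at (244.4,223). The green mark is at about (247,221.7), just to its right, partly covered. I'll refine with weighted centroids, using the first picture for the uncovered mark.

Run:
```python
from h import *
def wc(im,f,box):
    x0,y0,x1,y1=box;a=im[y0:y1,x0:x1].astype(float);w=np.clip(f(a[...,0],a[...,1],a[...,2]),0,None)
    w[w<.25*w.max()]=0
    Y,X=np.mgrid[y0:y1,x0:x1];return np.array([(w*X).sum(),(w*Y).sum()])/w.sum(),w.max()
gr=lambda b,g,r:g-np.maximum(r,b)-6
ye=lambda b,g,r:np.minimum(g,r)-b-50
im0={n:cv2.imread(f"pics/{n}0.png") for n in("top","scene")}
im1={n:np.mean([robot.camera(n) for _ in range(6)],0) for n in("top","scene")}
ang=lambda X,c=C:np.degrees(np.arctan2(*(X[:2]-c)[::-1]))%360
g0,_=wc(im0["top"],gr,(240,217,255,228));g1,_=wc(im1["top"],gr,(240,217,255,228))
s0,m=wc(im0["scene"],gr,(276,158,289,170));s1,_=wc(im1["scene"],gr,(276,158,289,170))
print("green top",g0,g1,"scene",s0,s1,m)
p0,_=wc(im0["top"],ye,(253,211,264,222));p1,_=wc(im1["top"],ye,(241,213.0.__int__(),250,227))
q1,_=wc(im1["scene"],ye,(276,153,290,163))
print("ptr",p0,p1,q1)
for nm,n,p,z in(("G0","top",g0,.031),("G1","top",g1,.031),("g0s","scene",s0,.031),("g1s","scene",s1,.031),("p0","top",p0,.048),("p1","top",p1,.048),("p1s","scene",q1,.048)):
    X=plane(n,*p,z);print(nm,X.round(4),"r",np.hypot(*(X[:2]-C)).round(4),"ang",ang(X).round(1))
def ring(im):
    h=cv2.cvtColor(im.astype(np.uint8),cv2.COLOR_BGR2HSV).astype(int);m=(((h[...,0]<8)|(h[...,0]>172))&(h[...,1]>120)).astype(np.uint8)
    k=np.zeros_like(m);k[180:225,226:270]=m[180:225,226:270]
    return cv2.fitEllipse(cv2.convexHull(np.argwhere(k)[:,::-1].astype(np.float32)))
for im in(im0["top"],im1["top"]):
    e=ring(im);print(e,plane("top",*e[0],.044))
```

```text
green top [246.61428571 221.52857143] [246.80269608 221.87867647] scene [282.56923077 163.24615385] [282.31712963 163.37268519] 14.0
ptr [256.41666667 214.17628205] [245.11892417 216.04406999] [285.05886333 157.04194858]
G0 [0.4563 0.141  0.031 ] r 0.0393 ang 171.3
G1 [0.4555 0.1405 0.031 ] r 0.0401 ang 172.0
g0s [0.4559 0.1415 0.031 ] r 0.0398 ang 170.6
g1s [0.4552 0.1414 0.031 ] r 0.0405 ang 171.0
p0 [0.4707 0.1157 0.048 ] r 0.0312 ang 218.3
p1 [0.4672 0.1406 0.048 ] r 0.0285 ang 168.7
p1s [0.4639 0.1417 0.048 ] r 0.032 ang 167.8
((247.5418701171875, 203.20071411132812), (28.927391052246094, 29.35393714904785), 51.5793571472168) [0.49593218 0.13604694 0.044     ]
((247.680419921875, 203.23348999023438), (28.838102340698242, 29.48183822631836), 75.5387954711914) [0.49585063 0.13573884 0.044     ]
```

The line of sight shifts the pointer 1.8 px against the mark, and I see about 2.0 px. So the pointer is on the mark within about 1°. Next I'll go back to the lever at the loose stop.

Run:
```python
from h import *
a=np.radians(-27.8);P=np.array([.4955,.1355])+.085*np.array([np.cos(a),np.sin(a)])
print(P);go([(*P,.25,62.2,7),(*P,.0635,62.2,6)])
```

```text
[0.57068938 0.09585714]
now [ 0.3992 -0.0797  0.2471] 83.5 [-0.7  0.2  0.4] 19.57 0.0436
[-0.537, 0.693, -0.011, 0.0, -0.0, 0.759]
[-0.5, 0.72, -0.011, 0.0, -0.0, 0.759]
[-0.461, 0.746, -0.011, 0.0, -0.0, 0.759]
[-0.421, 0.769, -0.011, 0.0, -0.0, 0.759]
[-0.379, 0.79, -0.011, 0.0, -0.0, 0.759]
[-0.337, 0.809, -0.011, 0.0, -0.0, 0.759]
[-0.294, 0.826, -0.011, 0.0, -0.0, 0.759]
[0.0, 0.0, 0.777, -0.0, 0.0, 0.0]
[0.0, 0.0, 0.777, -0.0, 0.0, 0.0]
[0.0, 0.0, 0.777, -0.0, 0.0, 0.0]
[0.0, 0.0, 0.777, -0.0, 0.0, 0.0]
[0.0, 0.0, 0.777, -0.0, 0.0, 0.0]
[0.0, 0.0, 0.777, -0.0, 0.0, 0.0]
```

Call:
jog_arm(motion=[-0.54,0.69,0,0,0,0.76,0.3,-0.5,0.72,0,0,0,0.76,0.3,-0.46,0.75,0,0,0,0.76,0.3,-0.42,0.77,0,0,0,0.76,0.3,-0.38,0.79,0,0,0,0.76,0.3,-0.34,0.81,0,0,0,0.76,0.3,-0.29,0.83,0,0,0,0.76,0.3,0,0,0.75,0,0,0,0.3,0,0,0.75,0,0,0,0.3,0,0,0.75,0,0,0,0.3,0,0,0,0,0,0,0.3])

```text
time: 20.95
position: [0.5689, 0.0961, 0.1547]
tool_rot: [0.24, 0.971, -0.001, -0.003]
ft_force: [-1.1, 0.1, 0.7]
grip_width: 0.0303
grip_force: 0.0
```

Run:
```python
from h import *
go([(.5707,.0959,.0635,62.2,6)])
im=robot.camera("scene");cv2.imwrite("pics/c7.png",cv2.resize(im[90:190,260:380],None,fx=4,fy=4,interpolation=2))
```

```text
now [0.5689 0.0961 0.1547] 62.2 [-1.1  0.1  0.7] 20.95 0.0303
[-0.009, 0.004, 0.38, -0.007, -0.013, -0.001]
[-0.009, 0.003, 0.38, -0.007, -0.013, -0.001]
[-0.008, 0.003, 0.38, -0.007, -0.013, -0.001]
[-0.008, 0.003, 0.38, -0.007, -0.013, -0.001]
[-0.008, 0.003, 0.38, -0.007, -0.013, -0.001]
[-0.007, 0.003, 0.38, -0.007, -0.013, -0.001]
```

View pics/c7.png

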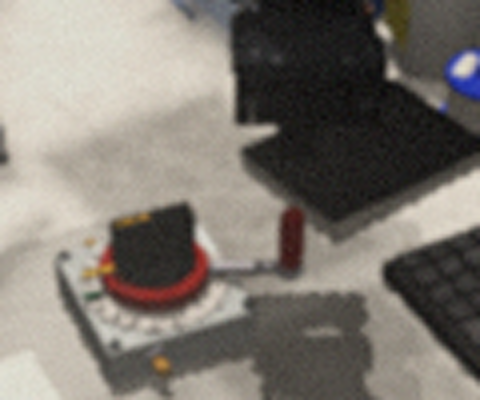

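The scene view shows the post at (291,240) in the crop with the gripper above it and the knob pointing at the mark. I'll go down and swing back.

Call:
jog_arm(motion=[-0.008,0.003,0.38,0,0,0,0.3,-0.008,0.003,0.38,0,0,0,0.3,-0.008,0.003,0.38,0,0,0,0.3,-0.008,0.003,0.38,0,0,0,0.3,-0.008,0.003,0.38,0,0,0,0.3,-0.008,0.003,0.38,0,0,0,0.3,0,0,0,0,0,0,0.3])

```text
time: 21.88
position: [0.5719, 0.0959, 0.0643]
tool_rot: [0.24, 0.971, -0.0, -0.002]
ft_force: [-0.5, 0.9, -0.3]
grip_width: 0.0306
grip_force: 0.0
```

Call:
jog_arm(motion=[0.005,-0.148,0,0,0,1,0.3,0.005,-0.148,0,0,0,1,0.3,0.005,-0.148,0,0,0,1,0.3,0.005,-0.148,0,0,0,1,0.3,0.005,-0.148,0,0,0,1,0.3,0.005,-0.148,0,0,0,1,0.3,0.005,-0.148,0,0,0,1,0.3])

```text
time: 22.75
position: [0.5468, 0.0658, 0.0664]
tool_rot: [0.469, 0.883, 0.001, 0.001]
ft_force: [1.9, 3.6, -1.7]
grip_width: 0.0304
grip_force: 1.4
```

Call:
jog_arm(motion=[0.005,-0.148,0,0,0,1,0.3,0.005,-0.148,0,0,0,1,0.3,0.005,-0.148,0,0,0,1,0.3,0.005,-0.148,0,0,0,1,0.3,0.005,-0.148,0,0,0,1,0.3,0.005,-0.148,0,0,0,1,0.3,0.005,-0.148,0,0,0,1,0.3,0,0,0,0,0,0,0.3])

```text
time: 23.75
position: [0.5087, 0.0507, 0.0666]
tool_rot: [0.668, 0.744, 0.001, 0.002]
ft_force: [1.4, -0.9, 0.0]
grip_width: 0.0302
grip_force: 0.9
```

Run:
```python
from h import *
go([]);p=np.array(robot.get_obs()["position"])[:2]-[.4955,.1355];print(np.hypot(*p),np.degrees(np.arctan2(p[1],p[0])))
```

```text
now [0.5087 0.0507 0.0666] 6.2 [ 1.4 -0.9  0. ] 23.75 0.0302
0.08582305960185277 -81.15767608060446
```

Call:
jog_arm(motion=[0.005,-0.148,0,0,0,1,0.3,0.002,-0.1,0,0,0,0.7,0.3,0,0,0,0,0,0,0.3])

```text
time: 24.12
position: [0.499, 0.05, 0.0665]
tool_rot: [0.71, 0.704, 0.001, 0.002]
ft_force: [3.7, -2.1, 1.1]
grip_width: 0.0304
grip_force: 1.4
```

Call:
jog_arm(motion=[0.001,-0.06,0,0,0,0.4,0.3,0,0,0,0,0,0,0.3])

```text
time: 24.38
position: [0.4965, 0.0501, 0.0664]
tool_rot: [0.721, 0.693, 0.001, 0.002]
ft_force: [3.0, -2.7, 1.4]
grip_width: 0.0305
grip_force: 2.2
```

Call:
jog_arm(motion=[0.001,-0.06,0,0,0,0.4,0.3,0,0,0,0,0,0,0.3])

```text
time: 24.62
position: [0.4962, 0.0505, 0.0665]
tool_rot: [0.73, 0.683, 0.003, 0.003]
ft_force: [9.0, -0.4, -1.6]
grip_width: 0.0306
grip_force: 3.8
```

The tight stop is reached: force rose to 9 N and there was no more travel. I'll push once more to be sure, then back off, rise and move to a clear viewing pose.

Call:
jog_arm(motion=[0,-0.06,0,0,0,0,0.3,0,0,0,0,0,0,0.3])

```text
time: 24.88
position: [0.4961, 0.0505, 0.0665]
tool_rot: [0.73, 0.683, 0.004, 0.005]
ft_force: [11.9, 0.6, -4.3]
grip_width: 0.0302
grip_force: 5.5
```

Call:
jog_arm(motion=[0,0.13,0,0,0,0,0.3,0,0.13,0,0,0,0,0.3,0,0,-0.5,0,0,0,0.3,0,0,-0.8,0,0,0,0.3,0,0,-0.8,0,0,0,0.3,0,0,-0.8,0,0,0,0.3,0,0,-0.8,0,0,0,0.3,0,0,-0.8,0,0,0,0.3,0,0,0,0,0,0,0.3])

```text
time: 26.0
position: [0.5, 0.0506, 0.2474]
tool_rot: [0.73, 0.683, 0.0, 0.0]
ft_force: [-0.3, -0.5, -0.5]
grip_width: 0.0309
grip_force: 0.0
```

Run:
```python
from h import *
go([(.40,-.10,.25,-3,5)])
```

```text
now [0.5    0.0506 0.2474] -3.8 [-0.3 -0.5 -0.5] 26.0 0.0309
[-0.784, -0.449, -0.014, 0.003, -0.001, -0.039]
[-0.783, -0.451, -0.014, 0.003, -0.001, -0.039]
[-0.782, -0.453, -0.014, 0.003, -0.001, -0.039]
[-0.781, -0.455, -0.013, 0.003, -0.001, -0.039]
[-0.779, -0.458, -0.013, 0.003, -0.001, -0.039]
```

Call:
jog_arm(motion=[-0.78,-0.45,0,0,0,0,0.3,-0.78,-0.45,0,0,0,0,0.3,-0.78,-0.45,0,0,0,0,0.3,-0.78,-0.45,0,0,0,0,0.3,-0.78,-0.45,0,0,0,0,0.3,0,0,0,0,0,0,0.3])

```text
time: 26.75
position: [0.3975, -0.0995, 0.2444]
tool_rot: [0.732, 0.682, -0.001, -0.003]
ft_force: [0.5, 0.4, 1.1]
grip_width: 0.0309
grip_force: 0.0
```

Run:
```python
from h import *
im=np.mean([robot.camera("top") for _ in range(6)],0).astype(np.uint8)
for c in("red","yellow","green"):print(c,blobs(im,c,(215,170,310,240)))
cv2.imwrite("pics/c8.png",cv2.resize(im[175:235,215:295],None,fx=10,fy=10,interpolation=2))
```

```text
red [([247, 189, 16, 29, 162], [255.8, 203.5]), ([233, 191, 10, 26, 69], [237.1, 204.4]), ([281, 194, 6, 6, 29], [283.6, 196.6])]
yellow [([240, 202, 5, 11, 41], [242.4, 207.1]), ([274, 213, 3, 3, 8], [274.9, 214.1]), ([244, 214, 3, 8, 15], [245.2, 216.9])]
green [([246, 222, 2, 1, 2], [246.5, 222.0])]
```

View pics/c8.png

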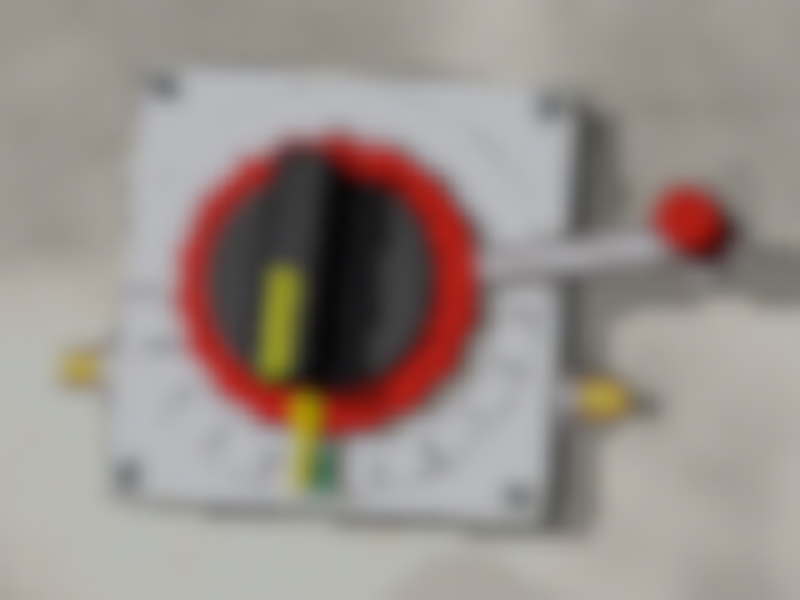

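The top view shows the post back at (283.6,196.6), the same pixel as at the start, so it is tight. The pointer is unchanged on the mark. Nothing is being touched, so I'll hand in.

```bash
python3 -c "
from rig import robot
print(robot.hand_in())"
```

```text
the job is handed in; nothing more can be done
None
```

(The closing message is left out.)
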